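# Clamp the mill bowl, fit the bayonet lid and hold it at pulse

### The job

Run the bench mill at pulse: press the mill's blue sprung clamp lever down until its catch holds it, so that the bowl cannot turn, then fit the loose bayonet lid with its lugs down through the bowl's entry slots (white marks). Turn the lid clockwise against its spring to the yellow pulse marks, halfway to the red lock marks, never into the lock click, and finish while still gripping the lid and holding it there. Leave the other things on the worktop where they are.

Things in the scene. Friction and masses are not known exactly. Their poses are not given: they have to be found in the camera images.
- mill: bench mill, fixed: white base 160 x 175 mm, 60 mm high, steel bowl in the middle (black rim ring 120 mm across, top at 118 mm; steel lip at 120 mm), clamp lever along its -y side, catch post (98 mm high) beside it. Origin on the worktop under the bowl's axis; x to the back of the mill, z up. Place and yaw change (yaw about -0.1 to 0.5)
- clamp_pad (a point): middle of the top of the blue press pad (36 x 30 mm) at the free front end of the clamp lever; moves with it. The hinge lies 150 mm behind it (mill's +x) along the lever, at 78 mm height; the pad's top is 5.5 mm above the lever's line. Raised, it is 136 mm above the worktop and slopes 20 degrees (0.36 rad) down to the hinge; caught, it is about level, at 87 mm
- clamp (a joint): angle of the clamp lever in rad: 0 raised, grows as pressed down, against a spring (4 N at the pad at first, 7 N lower down, up to 10 N where the catch gives way). Past about 0.34 the catch snaps over it; hard stop 0.40. Let go, it stays at about 0.33; not caught, it springs back to 0
- bowl (a joint): turn of the bowl in its seat in rad, 0 as it stands, positive clockwise from above. It turns very easily while the clamp is up; with the clamp down a tooth keys it to within 0.03
- bowl_entry (a point): middle of the bowl's mouth, level with the lip's top (120 mm up). Its x axis runs through the two facing entry slots, in line with the white marks on the rim ring; z up. Mouth 72 mm across inside the lip; slots 18 mm wide at the lip's inner edge, widening outwards to 46 mm from the axis; lip 8 mm thick, free channel under it
- bowl_pulse (a point): the same point, but its x axis runs through the two yellow pulse marks on the rim ring, 45 degrees clockwise (from above) of the entry slots. The red lock marks lie another 45 degrees on
- lid_ring (a joint): turn of the sprung ring under the bowl's lip in rad, 0 at rest, grows clockwise. The lid's lugs drive it after about 0.11 rad of play; its spring pushes the lid back, with 0.1 N m at first and 0.2 N m at the pulse marks. The lock pawl begins to resist at about 1.1 and snaps at 1.3 (about 0.1 N m more)
- lid: loose lid, upright: grey disc 102 mm across, 16 to 22 mm above its origin; under it a plug 66 mm across, 16 mm deep, tapered to 58 mm, with two steel lugs 10 mm wide, 6 mm thick at its lower end, out to 43.5 mm along +x and -x, in line with white pointers on the disc. Origin: middle of the underside, z up; 0.13 to 0.21 kg; two-fold symmetric. Seated, its origin is 16 mm below bowl_entry
- lid_grip (a point): point on the lid's axis 45 mm above its origin, at the height to grip: in the black grip bar, 66 mm long along the lid's x, 22 mm wide, 22 to 52 mm above the origin. Axes as the lid's
- beaker: clear plastic beaker, 71 mm across, 88 mm tall, behind the work; bystander. Origin: middle of its underside
- tint_bowl: pink mixing bowl 128 x 154 x 58 mm at the right; bystander. Origin: middle of its underside
- dye_bottle: the nearer amber bottle with black cap, 43 mm across, 117 mm tall, behind the work; bystander. Origin: middle of its underside
- timer: white twist timer 63 mm across, 36 mm tall, at the left; bystander. Origin: middle of its underside
There are look-alikes about, which are no part of the job. What is shaped like the lid but brown or green is not meant.

How it is judged (in metres and radians):
On the way, in this order (a step that is already met when the one before it is completed fails the run):
1. the clamp lever stays down by itself, held by its catch, with the hand 70 mm or more away from its pad (value of joint clamp above 0.31 rad and distance between the grasp point and clamp_pad above 0.07 m), for 0.2 s.
2. the lid is down in the bowl, lugs below the lip, not yet turned far (z of lid in the frame of bowl_entry below -0.012 m and horizontal distance between lid and bowl_entry below 0.006 m and value of joint lid_ring below 0.4 rad).
At the end, for the whole second after the job is handed in: clamp caught (over 0.31 rad), bowl within 0.1 rad of its start; lid seated (origin 12 mm or more below the lip's top, within 6 mm of the axis, tilt under 0.08 rad), within 0.17 rad of the yellow pulse marks with the spring wound (ring 0.4 to 1.0), still, gripped with over 3 N (value of joint clamp above 0.31 rad and value of joint bowl between -0.1 and 0.1 rad and z of lid in the frame of bowl_entry below -0.012 m and horizontal distance between lid and bowl_entry below 0.006 m and angle between lid's own z axis and vertical below 0.08 rad and angle between the x axis of lid and the x axis of bowl_pulse, either way round below 0.17 rad and value of joint lid_ring between 0.4 and 1 rad and angular speed of lid below 0.5 rad/s and contact force between the fingers and lid above 3 N); the arm keeps its last pose, push and grip.
It fails at once if the lid is turned into the lock click (value of joint lid_ring above 1.25 rad).
It fails at once if the bowl is spun in its seat (value of joint bowl above 0.3 rad or value of joint bowl below -0.3 rad).
It fails at once if a bystander is moved more than 30 mm (distance of any of beaker, dye_bottle, timer, tint_bowl from where it was at the start of the episode above 0.03 m).
It also fails if it takes over 61 s, if anything falls off the work surface, if the arm or the gripper's body presses on something with over 40 N, if the wrist force passes 120 N, or if a joint passes its speed limit or range.

### The arm

A 6-joint arm with a two-finger parallel gripper is mounted at the origin on a cart in front of the work surface, level with it; the furniture and walls round the work are solid. World frame = base frame: x ahead of the robot, y to its left, z up, the work surface at z = 0. Lengths are in m, angles in degrees, forces in N, time in s.
With the tool pointing down it reaches from about 0.375 to 0.75 m from the base axis. Payload 9 kg.
Tool frame: the origin (TCP) lies where the fingers leave the gripper's body, on its centre line; the fingertips stand 73 mm ahead of it and the grasp point (between the pads) lies 54 mm ahead of it (robot.tip_reach is the distance from the TCP to the fingertips, in m); z points along the fingers, y is the direction in which the jaws open and shut (so a half turn about z gives the same grasp; the last joint's range is limited). The gripper opens to 85 mm and grips with 20 to 120 N. Pads are 22 mm wide; open, the fingers measure 114 mm over their backs; the gripper's body (76 mm by 85 mm) begins 54 mm behind the grasp point. The pads swing forward as they close: fully open they stand 13 mm farther back than shut.
Start: joints at [63.386, 5.964, 5.575, 89.605, 0, 77.527], TCP at [0.147, 0.582, 0.304] pointing down, gripper open.
Joint ranges: [-171.21, 171.21], [-48.23, 106.86], [-62.78, 66.21], [-105.2, 120.99], [-86.42, 89.51], [-180, 180]. Speed limits (degrees/s): [127.2, 127.2, 147.25, 180, 180, 180].

### API

Orientations are given as [roll, pitch, yaw] about the fixed x, y, z axes, in that order (R = Rz(yaw) Ry(pitch) Rx(roll)).
In Python, from plant import robot gives the robot as it stands. Calls block until the motion is done:
- robot.move_pose(position, orientation): joint-space move of the TCP to a pose.
- robot.line_to(position, vel=0.15, rotation=None, guard=None): straight line of the TCP; rotation=None keeps the orientation; vel is the mean speed in m/s. With guard (N) it stops when the force on the tool has changed by that much, and returns True; else False.
- robot.goto_joints(angles): joint-space move.
- robot.set_gripper(opening): finger opening in m; the grip force is fixed at half the most; returns when the fingers have stopped.
- robot.pause(seconds).
- robot.ik(position, orientation): joint angles nearest the present ones, or None.
- robot.observe(): the state.
- robot.grab_frame(name): name is "scene" or "top" or "wrist"; returns the picture (400x640x3 uint8, blue, green, red); there is no depth.
- robot.get_calibration(name): a dict with "vertical_fov" (degrees; the focal length in pixels is half the picture's height over the tangent of half this angle, whatever the lens; pixels are square), "cx", "cy" (the principal point, pixels), "rvec" (rotation vector, rad) and "tvec" (3), from world to camera coordinates, as OpenCV has them. Camera axes: x right, y down, z forward; pixel columns grow to the right and rows downward; lengths in m; the calibration is good to about 2 mm. A picture is of the moment at which its call begins: read the wrist's pose just before it. get_calibration takes no time and is no camera call; for the wrist camera it gives the pose at the moment of the call.
A pose or a line that the arm cannot do raises robot.IKError and nothing moves.
- robot.job_done(): hands the job in, once; it reports no verdict.
The state is a dict: "time": time; "q": joint angles; "qvel": joint speeds; "joint_torque": joint torques, N m; "tool_pos": TCP position; "tcp_rot": TCP orientation; "ft_force": force on the tool from outside, world axes, zero at the start; "torque": the same for the moment, N m; "gripper_width": finger opening in m.
Only numpy, scipy, OpenCV 4.12 (cv2) and the standard library are available. Lean on these libraries where they do the work, as an engineer would, in place of code of your own. Each camera call takes 0.05 s, during which the arm holds its last target. There are 200 camera calls.

## Working session

There is one attempt and no reset: what is moved stays moved. The work goes in short steps, each a Python script; the robot and the scene stay as the last script left them, time stands still between calls to the robot, and variables do not carry over. Pictures are saved under pics/ and viewed, about 8 in all and at most 12, crops included, and the job is handed in when it is done.

```bash
ls; mkdir -p pics
python3 - <<'E'
from plant import robot
import cv2,numpy as np
for n in("scene","top"):
    cv2.imwrite(f"pics/{n}0.png",robot.grab_frame(n)); c=robot.get_calibration(n); print(n,c, -cv2.Rodrigues(np.array(c['rvec']))[0].T@np.array(c['tvec']))
print(robot.observe())
E
```

```text
pics
scene {'vertical_fov': 55.93508610992175, 'cx': 320.95420644654985, 'cy': 201.8838756773036, 'rvec': array([ 2.30853846, -0.64602997,  0.2782247 ]), 'tvec': array([-0.46294254,  0.36259055,  0.99382095])} [ 0.16011739 -0.59649521  0.975717  ]
top {'vertical_fov': 56.96035827692741, 'cx': 312.46623765844527, 'cy': 198.6880848431385, 'rvec': array([ 2.15533077, -2.21934193,  0.1096904 ]), 'tvec': array([0.08095496, 0.57704567, 1.10673721])} [0.48622335 0.0852742  1.14922489]
{'time': 0.1, 'q': array([ 6.33848705e+01,  5.99478710e+00,  5.53140897e+00,  8.96047584e+01,
       -1.40671600e-03,  7.75264695e+01]), 'qvel': array([ 0.05246479, -0.0773789 ,  0.00886531, -0.10893625, -0.04389685,
        0.06947077]), 'joint_torque': array([ 5.67182302e-03, -5.58203065e+01,  5.04723573e+01,  1.28120166e-02,
       -2.96779617e-04,  1.27941519e-05]), 'tool_pos': array([0.14649116, 0.58161944, 0.30320321]), 'tcp_rot': array([-1.79933168e+02, -1.33431954e-02,  1.65858394e+02]), 'ft_force': array([-0.28505425, -0.1923813 ,  0.0749528 ]), 'torque': array([ 0.02098184, -0.04023062,  0.04053009]), 'gripper_width': 0.08567095854519764}
```

View pics/top0.png

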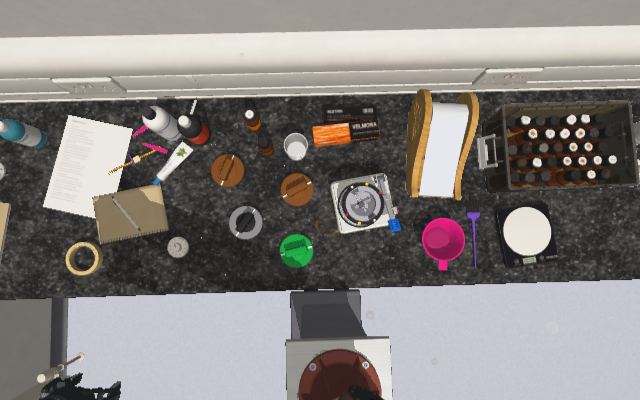

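View pics/scene0.png

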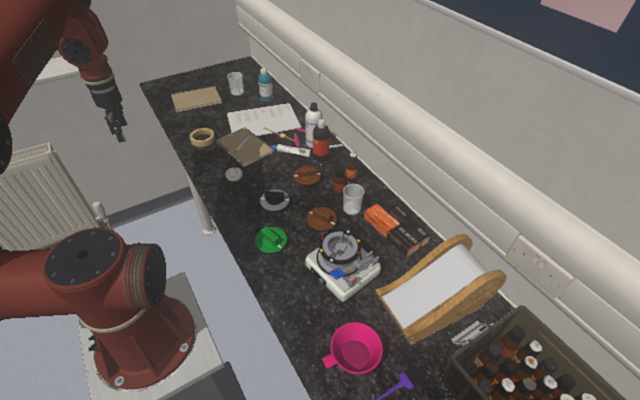

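The grey lid is at top (245,223). Look-alikes are brown at (228,170) and (297,189), and green at (297,250). The mill is at (362,205), its blue pad at (395,225), and the timer at (178,247). I'm choosing the grey one and checking it in a close crop.

```bash
cat > h.py <<'E'
from plant import robot
import cv2,numpy as np
def cal(n):
    c=robot.get_calibration(n); f=200/np.tan(np.radians(c['vertical_fov']/2))
    return np.array([[f,0,c['cx']],[0,f,c['cy']],[0,0,1]]),cv2.Rodrigues(np.array(c['rvec']))[0],np.array(c['tvec']).ravel()
def ray(c,px,z):
    K,R,t=c; o=-R.T@t; d=R.T@np.linalg.inv(K)@np.array([px[0],px[1],1.])
    return o+d*(z-o[2])/d[2]
def proj(c,P):
    K,R,t=c; p=K@(R@np.array(P,float)+t); return p[:2]/p[2]
def blobs(m,amin=5):
    n,l,s,ce=cv2.connectedComponentsWithStats(m.astype(np.uint8))
    return [(tuple(ce[i].round(1)),int(s[i,4]),tuple(int(v) for v in s[i,:4])) for i in range(1,n) if s[i,4]>=amin]
def tool(): o=robot.observe(); return o['time'],o['tool_pos'].round(4),o['tcp_rot'].round(2),o['ft_force'].round(1),round(o['gripper_width'],4)
E
python3 - <<'E'
from h import *
im=cv2.imread('pics/top0.png'); c=cal('top')
cv2.imwrite('pics/crop1.png',cv2.resize(im[150:270,215:415],None,fx=4,fy=4,interpolation=cv2.INTER_CUBIC))
hsv=cv2.cvtColor(im,cv2.COLOR_BGR2HSV)
b=blobs((hsv[...,0]>100)&(hsv[...,0]<125)&(hsv[...,1]>150)&(hsv[...,2]>90),20); print(b)
print('pad',ray(c,(395,223),.136)); print('lid',ray(c,(245,223),.022)); print('bowl',ray(c,(362,205),.118))
K,R,t=cal('wrist'); o=robot.observe(); T=__import__('scipy.spatial.transform',fromlist=['R']).Rotation.from_euler('xyz',o['tcp_rot'],degrees=True).as_matrix()
print('cam in tool',T.T@(-R.T@t-o['tool_pos']),'\n',(R@T).T,K[0,0])
E
```

```text
[((np.float64(156.2), np.float64(181.2)), 30, (153, 178, 7, 7)), ((np.float64(394.0), np.float64(225.1)), 128, (388, 218, 13, 14))]
pad [ 0.49622779 -0.15900363  0.136     ]
lid [0.51094144 0.27146311 0.022     ]
bowl [ 0.54958314 -0.07276829  0.118     ]
cam in tool [ 0.07452322 -0.00118918 -0.06985591] 
 [[-1.01929868e-04 -9.55398659e-01 -2.95319136e-01]
 [ 9.99999756e-01 -3.01354227e-04  6.29771519e-04]
 [-6.90678535e-04 -2.95319000e-01  9.55398457e-01]] 338.2375199563046
```

View pics/crop1.png

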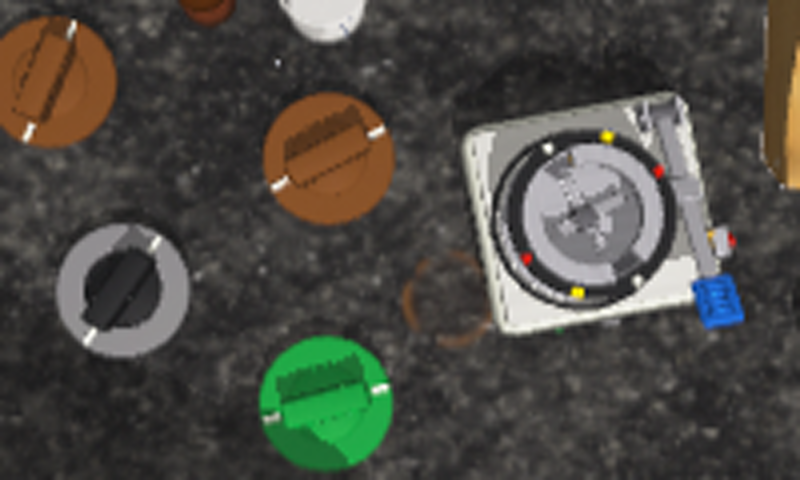

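The crop confirms the grey lid at crop (123,290), with its pointers at (155,243) and (90,338). Mill marks are white at (548,148)/(638,281), yellow at (607,137)/(578,292) and red at (658,171)/(527,258). The pad is at (718,302). Next I take wrist views of the lid and mill on the way.

```bash
python3 - <<'E'
from h import *
c=cal('top'); f=lambda p:np.array(p)/4+np.array([215,150])-.375
for n,a,b,z in(('lid',(155,243),(90,338),.022),('entry',(548,148),(638,281),.118),('pulse',(607,137),(578,292),.118),('red',(658,171),(527,258),.118)):
    A,B=ray(c,f(a),z),ray(c,f(b),z); d=A-B; print(n,((A+B)/2).round(4),np.linalg.norm(d).round(4),np.degrees(np.arctan2(d[1],d[0])).round(1))
print('pad',ray(c,f((718,302)),.136))
def view(p,yaw,n):
    robot.move_pose(p,[180,0,yaw]); robot.pause(.15); cc=cal('wrist'); im=robot.grab_frame('wrist'); cv2.imwrite(f'pics/{n}.png',im); np.savez(f'pics/{n}.npz',K=cc[0],R=cc[1],t=cc[2]); print(n,tool())
view([.545,.24,.25],146,'wlid')
robot.set_gripper(0)
view([.585,-.10,.34],190,'wmill')
E
python3 -c "
import cv2,numpy as np
a=cv2.imread('pics/wlid.png');b=cv2.imread('pics/wmill.png')
cv2.imwrite('pics/both.png',cv2.resize(np.vstack([a,b]),None,fx=.75,fy=.75,interpolation=cv2.INTER_AREA))"
```

```text
lid [0.5133 0.2706 0.022 ] 0.0868 -35.5
entry [ 0.5546 -0.0753  0.118 ] 0.1125 31.9
pulse [ 0.5547 -0.0751  0.118 ] 0.1113 -12.9
red [ 0.5545 -0.0752  0.118 ] 0.1114 -58.3
pad [ 0.49046941 -0.15630441  0.136     ]
wlid (2.2083, array([0.5447, 0.2407, 0.2501]), array([179.99,   0.  , 146.07]), array([-0. ,  0.5,  0.8]), 0.0853)
wmill (4.5083, array([ 0.5851, -0.0991,  0.3398]), array([ 1.7998e+02, -2.0000e-02, -1.6994e+02]), array([ 0.5, -0.1,  0.5]), -0.0)
```

View pics/both.png

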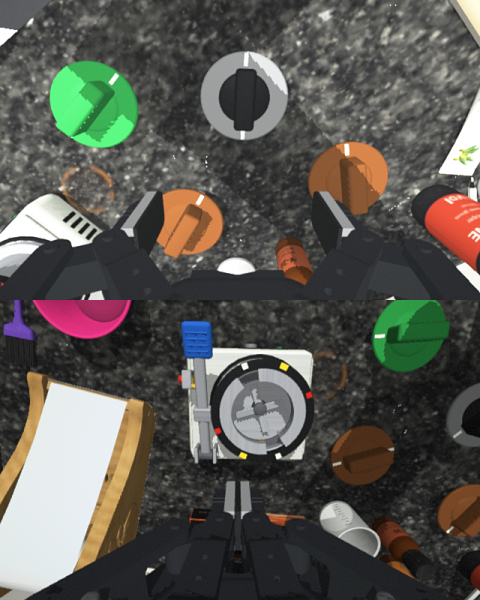

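Top half (wlid): grey lid centred at about (325,127) full px, with white pointers at (328,79) and (323,180). Bottom half (wmill): blue pad at (263,53), yellow marks at (379,89)/(323,209), red at (412,126)/(290,175).

Run:
```python
from h import *
def ld(n): d=np.load(f'pics/{n}.npz'); im=cv2.imread(f'pics/{n}.png'); return (d['K'],d['R'],d['t']),im,cv2.cvtColor(im,cv2.COLOR_BGR2HSV)
def win(m,x0,x1,y0,y1): w=np.zeros_like(m); w[y0:y1,x0:x1]=m[y0:y1,x0:x1]; return w
c,im,h=ld('wmill'); H,S,V=h[...,0].astype(int),h[...,1],h[...,2]
def pair(c,bl,z,n):
    bl=sorted(bl,key=lambda b:-b[1]); print(n,bl[:4])
    A,B=ray(c,bl[0][0],z),ray(c,bl[1][0],z); d=A-B; a=np.degrees(np.arctan2(d[1],d[0])); a=(a+90)%180-90
    print('  ',((A+B)/2).round(4),np.linalg.norm(d).round(4),a.round(2))
pair(c,blobs(win((H>20)&(H<35)&(S>130)&(V>120),270,425,60,225)),.118,'yellow')
pair(c,blobs(win(((H<8)|(H>172))&(S>150)&(V>90),270,425,60,225)),.118,'red')
b=[x for x in blobs(win((H>100)&(H<125)&(S>120)&(V>60),220,300,0,120),200)]; print('pad',b,[ray(c,x[0],.136).round(4) for x in b])
c,im,h=ld('wlid'); S,V=h[...,1],h[...,2]
print('disc px',blobs(win((S<40)&(V>90),250,400,50,200),500))
pair(c,blobs(win((S<40)&(V>225),300,350,60,195)),.022,'lid white')
```

```text
yellow [((np.float64(378.4), np.float64(88.4)), 97, (373, 83, 12, 12)), ((np.float64(323.7), np.float64(207.0)), 75, (318, 203, 12, 9)), ((np.float64(348.1), np.float64(187.5)), 8, (346, 187, 5, 2))]
   [ 0.5555 -0.0764  0.118 ] 0.1123 -13.21
red [((np.float64(411.7), np.float64(126.4)), 72, (407, 122, 10, 10)), ((np.float64(290.0), np.float64(174.1)), 61, (286, 170, 9, 10))]
   [ 0.5555 -0.0764  0.118 ] 0.1123 -58.22
pad [((np.float64(262.5), np.float64(51.9)), 1943, (241, 28, 43, 50))] [array([ 0.4912, -0.158 ,  0.136 ])]
disc px [((np.float64(334.4), np.float64(118.7)), 8456, (267, 50, 133, 137))]
lid white [((np.float64(342.9), np.float64(77.9)), 175, (333, 70, 17, 21)), ((np.float64(327.7), np.float64(78.7)), 97, (325, 69, 6, 20)), ((np.float64(323.0), np.float64(179.8)), 55, (321, 175, 6, 11))]
   [0.4834 0.3001 0.022 ] 0.0127 58.92
```

Run:
```python
from h import *
R=[180,0,197]; tr=robot.tip_reach
robot.move_pose([.490,-.158,.165+tr],R); print(tool())
robot.line_to([.489,-.1585,.130+tr],vel=.1); print(tool())
g=robot.line_to([.482,-.1605,.081+tr],vel=.04,guard=28); print(g,tool(),tr)
robot.pause(.2); print(tool())
robot.line_to([.482,-.1605,.086+tr],vel=.04); print(tool())
robot.line_to([.49,-.158,.20+tr],vel=.2); print(tool())
robot.move_pose([.585,-.10,.34],[180,0,190]); robot.pause(.15); c=cal('wrist'); im=robot.grab_frame('wrist'); cv2.imwrite('pics/w2.png',im)
h=cv2.cvtColor(im,cv2.COLOR_BGR2HSV); H,S,V=h[...,0],h[...,1],h[...,2]
for b in blobs((H>100)&(H<125)&(S>120)&(V>60),200): print(b,ray(c,b[0],.087))
# lid
d=np.load('pics/wlid.npz'); c=(d['K'],d['R'],d['t'])
A,B=ray(c,(327.7,69),.022),ray(c,(323,186),.022); v=B-A; print('lid',(A+B)/2,np.linalg.norm(v),np.degrees(np.arctan2(v[1],v[0])),tool())
im=cv2.imread('pics/wlid.png'); cv2.imwrite('pics/c3.png',np.hstack([cv2.resize(im[55:200,250:410],None,fx=2.5,fy=2.5),cv2.resize(cv2.imread('pics/w2.png')[0:145,220:380],None,fx=2.5,fy=2.5)]))
```

```text
(5.1583, array([ 0.4906, -0.1579,  0.2387]), array([-1.7995e+02,  7.0000e-02, -1.6305e+02]), array([ 0.4,  0. , -0.2]), 0.0002)
(5.6583, array([ 0.4899, -0.1583,  0.2033]), array([-1.7998e+02,  9.0000e-02, -1.6297e+02]), array([3.4, 2. , 2.5]), 0.0002)
False (7.05, array([ 0.4822, -0.1602,  0.1535]), array([ 1.7998e+02,  7.0000e-02, -1.6299e+02]), array([1.5, 4.1, 6.9]), 0.0) 0.0726
(7.25, array([ 0.4822, -0.1602,  0.1536]), array([ 1.7998e+02,  7.0000e-02, -1.6298e+02]), array([1.3, 3.4, 7.3]), 0.0)
(7.525, array([ 0.4822, -0.1604,  0.1589]), array([ 1.7999e+02,  5.0000e-02, -1.6299e+02]), array([1.1, 2.7, 5.9]), -0.0001)
(8.25, array([ 0.4895, -0.1579,  0.271 ]), array([ 1.7992e+02, -9.0000e-02, -1.6301e+02]), array([-0.4, -0.6, -0.4]), -0.0003)
((np.float64(271.4), np.float64(48.0)), 1457, (254, 27, 36, 44)) [ 0.48162694 -0.15973554  0.087     ]
lid [0.5144919  0.26942227 0.022     ] 0.10047733480481025 -35.82812726707224 (9.0333, array([ 0.5841, -0.1005,  0.3389]), array([ 1.7995e+02, -9.0000e-02, -1.7005e+02]), array([0.3, 0.7, 0.8]), -0.0001)
```

View pics/c3.png

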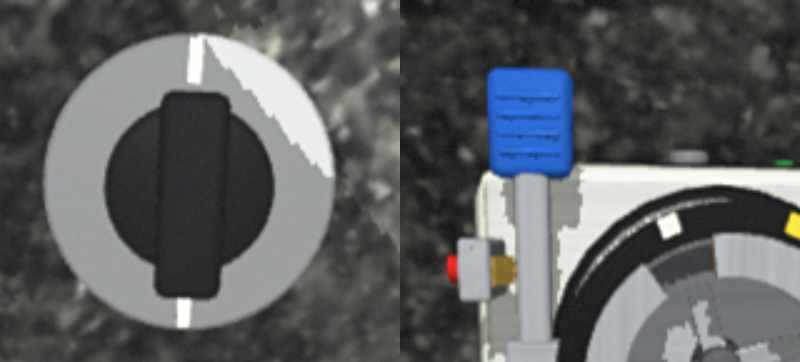

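The lid is confirmed as the grey one. The lever now lies level under the catch, with its pad at about (.4816,-.1597), as predicted. Next is the grasp.

Run:
```python
from h import *
for p,y in (([.514,.2698,.098],144.3),([.5552,-.076,.203],211.8),([.5552,-.076,.203],160)): print(robot.ik(p,[180,0,y]))
R=[180,0,144.3]
robot.move_pose([.514,.2698,.20],R); robot.set_gripper(.085)
g=robot.line_to([.514,.2698,.098],vel=.1,guard=15); print(g,tool())
robot.set_gripper(0.0); print(tool())
robot.line_to([.514,.2698,.26],vel=.15); print(tool())
robot.move_pose([.5552,-.0760,.27],[180,0,211.8]); robot.pause(.2); print(tool())
c=cal('wrist'); im=robot.grab_frame('wrist'); np.savez('pics/w4.npz',K=c[0],R=c[1],t=c[2]); cv2.imwrite('pics/w4.png',im)
```

```text
[ 14.79492014   6.53504097 -15.44137496  68.02358408   0.
  50.49492014]
[-21.1666458   -0.64528105 -11.70833011  78.93695094   0.
 -52.9666458 ]
[-21.1666458   -0.64528105 -11.70833011  78.93695094   0.
  -1.1666458 ]
False (12.475, array([0.5145, 0.27  , 0.0988]), array([1.7994e+02, 5.0000e-02, 1.4430e+02]), array([0.2, 0.8, 0.3]), 0.0852)
(13.075, array([0.5142, 0.2698, 0.0983]), array([1.7998e+02, 2.0000e-02, 1.4430e+02]), array([0.2, 0.2, 2. ]), 0.0211)
(14.3083, array([0.5136, 0.2697, 0.2588]), array([-1.7992e+02, -7.0000e-02,  1.4430e+02]), array([ 0. , -1.1, -1.5]), 0.0208)
(16.0917, array([ 0.5553, -0.0754,  0.27  ]), array([ 180.  ,    0.  , -148.17]), array([ 0.4,  0.7, -2.1]), 0.0208)
```

View pics/w4.png

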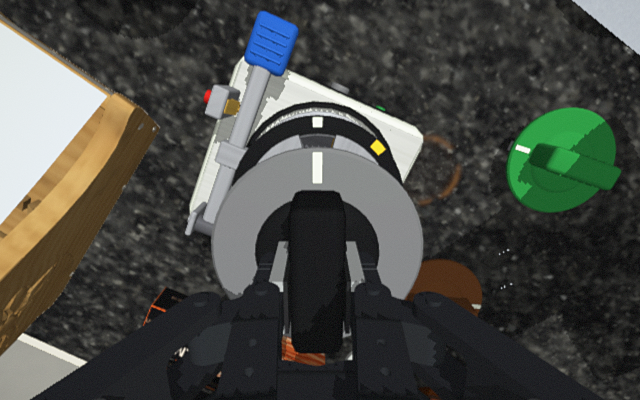

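The lid hangs straight in the grip, with its pointer at (317,168) and near rim at (317,148). The bowl's white mark at (317,122) lines up with it, and a yellow mark shows at (378,147). I'll check the offset and then insert.

Run:
```python
from h import *
d=np.load('pics/w4.npz'); c=(d['K'],d['R'],d['t'])
a=np.radians(211.8); T=np.array([.5553,-.0754]); ex=np.array([np.cos(a),np.sin(a)]); ey=np.array([-ex[1],ex[0]])
for n,p,z in(('rim',(317,148),.194),('ptr out',(317.5,152),.194),('ptr in',(317.5,183),.194),('bowl mark',(317.5,122),.118)):
    P=ray(c,p,z)[:2]-T; print(n,(P@ex).round(4),(P@ey).round(4))
im=cv2.imread('pics/w4.png'); h=cv2.cvtColor(im,cv2.COLOR_BGR2HSV); w=(h[...,1]<45)&(h[...,2]>200); w[:,:300]=0;w[:,335:]=0;w[:112]=0;w[190:]=0
for b in blobs(w,20): print(b)
```

```text
rim 0.0519 0.0013
ptr out 0.0501 0.0011
ptr in 0.0362 0.0011
bowl mark 0.0562 0.0008
((np.float64(318.3), np.float64(113.4)), 74, (300, 112, 35, 4))
((np.float64(317.0), np.float64(121.5)), 90, (313, 117, 9, 10))
((np.float64(317.0), np.float64(167.0)), 279, (313, 152, 9, 31))
```

Run:
```python
from h import *
p=[.5557,-.0757]
robot.line_to(p+[.235],vel=.1); print(tool())
g=robot.line_to(p+[.201],vel=.03,guard=12); print(g,tool(),robot.observe()['torque'].round(2))
robot.pause(.2); print(tool())
c=cal('wrist'); im=robot.grab_frame('wrist'); cv2.imwrite('pics/w5.png',im)
cv2.imwrite('pics/w5c.png',cv2.resize(im[60:310,150:470],None,fx=2,fy=2))
```

```text
(16.6417, array([ 0.5555, -0.0756,  0.2348]), array([ 1.7997e+02, -3.0000e-02, -1.4820e+02]), array([ 0.6, -0.1, -0.6]), 0.0212)
True (17.675, array([ 0.5555, -0.0756,  0.2022]), array([ 1.7999e+02, -2.0000e-02, -1.4820e+02]), array([-2. , -0.3,  5.5]), 0.0209) [0.01 0.15 0.02]
(17.875, array([ 0.5555, -0.0756,  0.2022]), array([ 1.7998e+02, -2.0000e-02, -1.4820e+02]), array([-0.6,  0.8,  5.2]), 0.0209)
```

View pics/w5c.png

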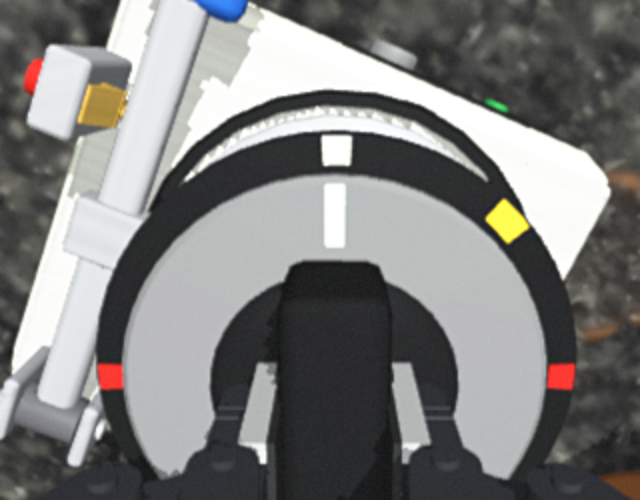

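The lid is seated with its pointer in line with the white mark, at TCP z .2022 against .202 expected. Now I turn it 45° clockwise.

Run:
```python
from h import *
p=[.5556,-.0757,.2018]
for y in (197,182,167):
    robot.move_pose(p,[180,0,y]); print(tool(),robot.observe()['torque'].round(2))
robot.pause(.5); print(tool(),robot.observe()['torque'].round(2))
im=robot.grab_frame('wrist'); cv2.imwrite('pics/w6.png',im)
cv2.imwrite('pics/w6c.png',cv2.resize(im[60:310,150:470],None,fx=2,fy=2))
```

```text
(18.2833, array([ 0.5556, -0.0755,  0.2022]), array([ 1.8000e+02,  2.0000e-02, -1.6276e+02]), array([-2.1,  1.9,  4.2]), 0.021) [ 0.47  0.42 -0.  ]
(18.6417, array([ 0.5557, -0.0756,  0.2022]), array([ 1.7999e+02,  3.0000e-02, -1.7759e+02]), array([-1.7,  2.7,  6. ]), 0.0213) [0.53 0.39 0.02]
(19.0, array([ 0.5557, -0.0757,  0.2022]), array([1.8000e+02, 3.0000e-02, 1.6741e+02]), array([-2.3,  3.7,  5.5]), 0.021) [0.44 0.4  0.05]
(19.5, array([ 0.5557, -0.0757,  0.2022]), array([1.8000e+02, 3.0000e-02, 1.6744e+02]), array([-1.8,  2.6,  5.2]), 0.021) [ 0.45  0.37 -0.01]
```

View pics/w6c.png

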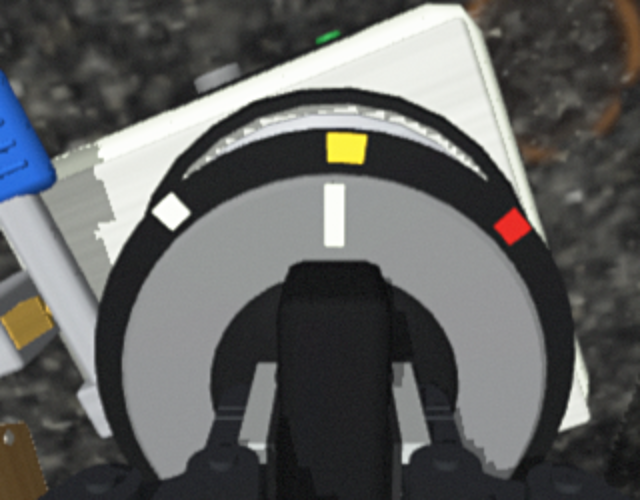

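The pointer at (334,215) is about 3° short of the yellow mark at (347,148). The tool's yaw lag grew with turn, which fits a spring load. I'll nudge 2°, check the load and the top view, then hand in.

Run:
```python
from h import *
robot.move_pose([.5556,-.0757,.2018],[180,0,164.7]); robot.pause(.5)
o=robot.observe(); print(tool(),o['joint_torque'].round(2),o['torque'].round(2))
im=robot.grab_frame('wrist'); cv2.imwrite('pics/w7.png',im); h=cv2.cvtColor(im,cv2.COLOR_BGR2HSV); H,S,V=[h[...,i].astype(int) for i in range(3)]
w=np.zeros(H.shape,bool); w[100:240,190:450]=1
print('yel',blobs(w&(H>20)&(H<35)&(S>130)&(V>120),20),'red',blobs(w&((H<8)|(H>172))&(S>150)&(V>90),20))
w[:]=0; w[140:190,300:335]=1; print('ptr',blobs(w&(S<45)&(V>200),50))
t=robot.grab_frame('top'); cv2.imwrite('pics/t7.png',cv2.resize(t[90:270,140:460],None,fx=2.4,fy=2.4,interpolation=cv2.INTER_CUBIC))
```

```text
(20.3, array([ 0.5558, -0.0757,  0.2022]), array([1.8000e+02, 3.0000e-02, 1.6511e+02]), array([-1.1,  2.7,  5.8]), 0.0209) [ -1.43 -47.16  48.42  -0.98  -0.45   0.07] [0.41 0.33 0.03]
yel [((np.float64(317.6), np.float64(132.9)), 296, (308, 126, 21, 16))] red [((np.float64(402.8), np.float64(169.4)), 209, (394, 160, 19, 19))]
ptr [((np.float64(316.5), np.float64(167.0)), 310, (312, 152, 10, 31))]
```

View pics/t7.png

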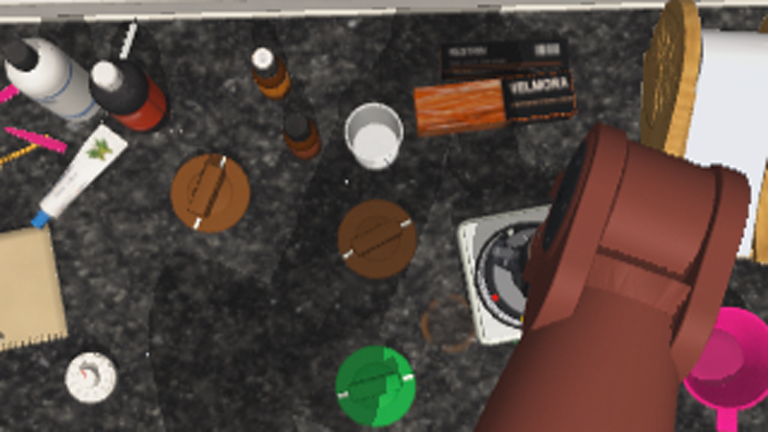

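Run:
```python
from h import *
robot.job_done(); print(tool())
```

```text
the job is handed in; nothing more can be done
the job is handed in; nothing more can be done
```

The job is handed in at about 20 s of the 61 s allowed, with the arm still gripping the lid at the pulse marks. I pressed the clamp lever until its catch held, fitted the grey lid through the entry slots, and turned it about 47° clockwise. No verdict was reported.

**Last checks:**
- **Clamp:** after I let go, the lever's pad stayed down where a caught lever should be. I did not measure it again after the lid was fitted.
- **Lid seating:** the tool stopped at a height of 0.2022 m, against about 0.202 m expected for a seated lid, with about 5 N of contact and no visible tilt.
- **Pulse marks:** the lid's pointer lines up with the yellow mark to within about 1 pixel in the wrist view.
- **Spring ring:** I estimate it at about 0.7 rad, from the turn angle, well short of the lock click.
- **Bowl:** it turned about 0.03 rad, which is the clamp tooth's own play.
- **Grip:** the fingers are closed on the bar at 21 mm, about its 22 mm width. I did not measure the grip force.
- **Bystanders:** in the last top view the beaker, dye bottle and timer look unmoved. The pink bowl is partly hidden by the arm, but what shows looks in place.

**One disagreement:** the wrist moment about the vertical axis read only about 0.03 N m, where the spring should give about 0.2 N m. The spring load is inferred from the tool lagging its commanded turn by about 0.4° and from the bowl being pushed to the end of its play.

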